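Nest the costume-frame channels, one up, one down, in the workshop rack

ROBOT

A 6-joint arm with a two-finger parallel gripper is mounted at the origin on the work surface. World frame = base frame: x ahead of the robot, y to its left, z up, the work surface at z = 0. Lengths are in m, angles in rad, forces in N, time in s.
With the tool pointing down it reaches from about 0.325 to 0.9 m from the base axis. Payload 6.1 kg.
Tool frame: the origin (TCP) lies midway between the tips of the shut fingers; the grasp point (between the pads) lies 19 mm behind it; x points along the fingers, y is the direction in which the jaws open and shut, and the axes are right-handed (so a half turn about x gives the same grasp; the last joint's range is limited). The gripper opens to 85 mm and grips with 20 to 120 N. Pads are 22 mm wide; open, the fingers measure 114 mm over their backs; the gripper's body (76 mm by 85 mm) begins 54 mm behind the grasp point. The pads swing forward as they close: fully open they stand 13 mm farther back than shut.
Start: joints at [-1.337, 0.22, 1.526, -0, 1.395, -0.126], TCP at [0.22, -0.585, 0.231] pointing down, gripper open.
Joint ranges: [-2.98, 2.98], [-0.91, 2.08], [0.09, 2.57], [-1.24, 4.39], [0.2, 2.65], [-2.68, 2.68]. Speed limits (rad/s): [2.57, 2.57, 3.01, 3.14, 3.14, 3.14].

INTERFACE

Orientations are given as [roll, pitch, yaw] about the fixed x, y, z axes, in that order (R = Rz(yaw) Ry(pitch) Rx(roll)).
In Python, from plant import movep, move_l, set_joints, gripper_to, hold, inverse_kinematics, observe, get_image, get_calibration, Unreachable, job_done gives the robot as it stands. Calls block until the motion is done:
- movep(position, orientation): joint-space move of the TCP to a pose.
- move_l(position, feed=0.15, rotation=None, max_force=None): straight line of the TCP; rotation=None keeps the orientation; feed is the mean speed in m/s. With max_force (N) it stops when the force on the tool has changed by that much, and returns True; else False.
- set_joints(angles): joint-space move.
- gripper_to(opening, f_grip=None): finger opening in m; f_grip is the grip in N (None keeps the last); returns when the fingers have stopped.
- hold(seconds).
- inverse_kinematics(position, orientation): joint angles nearest the present ones, or None.
- observe(): the state.
- get_image(name): name is "side" or "top"; returns (picture, depth): 384x512x3 uint8, red, green, blue; 384x512 float32, m along the optical axis (not along the pixel's ray), 0 where there is no reading.
- get_calibration(name): a dict with "intrinsics" (3x3 intrinsics, pixels), "world_from_camera" (4x4, takes a point from camera to world coordinates). Camera axes: x right, y down, z forward; pixel columns grow to the right and rows downward; lengths in m; the calibration is good to about 2 mm. A picture is of the moment at which its call begins. get_calibration takes no time and is no camera call.
A pose or a line that the arm cannot do raises Unreachable and nothing moves.
- job_done(): hands the job in, once; it reports no verdict.
The state is a dict: "time_s": time; "q": joint angles; "joint_velocities": joint speeds; "joint_torque": joint torques, N m; "eef_pos": TCP position; "tcp_rot": TCP orientation; "ft_force": force on the tool from outside, world axes, zero at the start; "torque": the same for the moment, N m; "opening": finger opening in m.
Only numpy, scipy, OpenCV 4.12 (cv2) and the standard library are available. Lean on these libraries where they do the work, as an engineer would, in place of code of your own. Each camera call takes 0.05 s, during which the arm holds its last target. There are 200 camera calls.

TASK

Pack away the short lengths of costume-frame channel in the plywood rack: slide the silver channel that already lies askew in the rack over against its own fence to make room, and set the loose silver one legs up beside it, flat on the rack floor. Then turn the gold channel legs down and nest it over both, straddling their two neighbouring legs, so that it sits fully home with one of its legs in each silver channel. All three should finish square to the rack and centred along it, let go and at rest; leave the glue bottle and the thread spools where they stand.

Things in the scene. Friction and masses are not known exactly. Their poses are not given: they have to be found in the camera images.
- rack: Plywood rack fixed to the table: floor 50 (x) x 75 (y) x 10 mm thick, two fences along x centred at y = +-31.5 mm (46 mm long, 12 thick, tops 28 mm above the table), 51 mm of space between them, both x ends open. Channels lie along x. The silver_channel's place is the -y half, centre near y = -13 mm. Origin: centre of the underside, at table height; z up.
- rack_channel: Silver aluminium U-channel, same size as silver_channel, standing legs up and loose on the rack floor, a little askew, in the rack's +y half but 4 to 10 mm short of the +y fence, so the other half is too narrow until it is slid over. Origin: centre of its underside, 10 mm above the table; z up out of the open side. Against the fence and square, its y in the rack is +13.5 mm.
- silver_channel: Loose silver aluminium U-channel lying legs up on the table: 54 mm long (x), 24 wide (y), 30 high (z), walls 4.5 mm, inside width 15 mm, edges rounded 1 to 1.5 mm, about 55 g. Origin: centre of its underside (back of the web); z up out of the open side. Can be gripped across its ends; they overhang the rack floor by 2 mm each, so fingers pass.
- gold_channel: Gold U-channel, 66 mm long (x), else the silver section, about 70 g; starts lying on one leg. Origin: middle of its outer box, 12 mm above the table at the start. y points out of the web's back (y = +15 mm), leg tips at y = -15 mm, leg outer faces at z = +-12 mm. Nested: y up, x along the rack's x either way round, origin 29.5 mm above the table, ends 6 mm beyond the silver ends.
- glue: White glue bottle with an orange cap, 44 mm diameter, 120 mm tall; bystander. Origin: centre of its underside.
- red_spool: Thread spool, red, 34 mm diameter, 34 mm tall; bystander. Origin: centre of its underside.
- green_spool: Thread spool, green, 34 mm diameter, 34 mm tall; bystander. Origin: centre of its underside.
- gold_back (a point): Centre of the gold channel's flat back (outer web face), 15 mm from its origin along its y; at the top when it is nested, 44.5 mm above the table.
There are look-alikes about, which are no part of the job. What is shaped like the silver_channel but blue is not meant.

How it is judged:
By the outcome, as a careful person would: the job done as asked, in the order asked, and still so for the second after the job is handed in, with the robot touching nothing.
It also fails if it takes over 64 s, if anything falls off the work surface, if the arm or the gripper's body presses on something with over 40 N, if the wrist force passes 120 N, or if a joint passes its speed limit or range.

## Working session

There is one attempt and no reset: what is moved stays moved. The work goes in short steps, each a Python script; the robot and the scene stay as the last script left them, time stands still between calls to the robot, and variables do not carry over. Pictures are saved under pics/ and viewed, about 8 in all and at most 12, crops included, and the job is handed in when it is done.

```bash
ls; mkdir -p pics; python3 - <<'E'
from plant import *
import cv2,numpy as np
for n in ("top","side"):
    im,d=get_image(n); cv2.imwrite(f"pics/{n}0.png",im[:,:,::-1]); np.savez(f"{n}0.npz",im=im,d=d)
    c=get_calibration(n); print(n,np.round(c["intrinsics"],1).tolist(),np.round(c["world_from_camera"],4).tolist())
a=cv2.imread("pics/top0.png");b=cv2.imread("pics/side0.png")
print(observe()["time_s"],observe()["tcp_rot"])
E
```

```text
pics
top [[353.8, 0.0, 260.0], [0.0, 353.8, 194.0], [0.0, 0.0, 1.0]] [[-0.0304, -0.9974, 0.0653, 0.5888], [-0.9995, 0.03, -0.0076, 0.0009], [0.0056, -0.0655, -0.9978, 0.7397], [0.0, 0.0, 0.0, 1.0]]
side [[438.2, 0.0, 251.0], [0.0, 438.2, 193.2], [0.0, 0.0, 1.0]] [[-0.7494, -0.4807, 0.4553, 0.1567], [-0.6618, 0.5249, -0.5352, 0.5348], [0.0183, -0.7024, -0.7116, 0.7777], [0.0, 0.0, 0.0, 1.0]]
0.1 [-1.6940772   1.56903562  1.80734629]
```

View pics/top0.png

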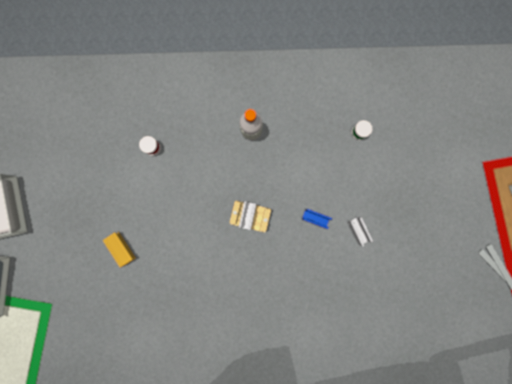

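View pics/side0.png

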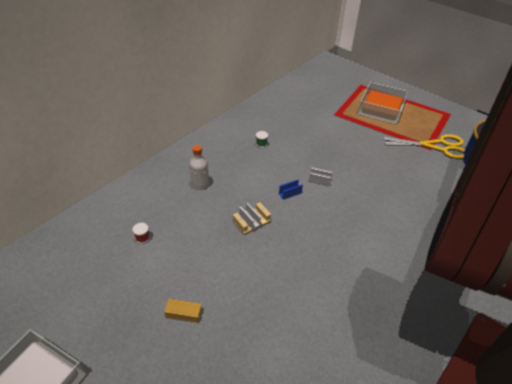

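Top view: the rack is at (250,216) with a silver channel inside it. The loose silver is at (361,231), a blue look-alike at (317,219), and the gold at (118,250). The silver one at (361,231) fits because the other is blue. I'll confirm with an enlarged crop and measure.

```bash
cat > h.py <<'E'
from plant import *
import cv2,numpy as np
def cal(n):
    c=get_calibration(n); return np.array(c["intrinsics"]),np.array(c["world_from_camera"])
def ray(n,uv,z):
    K,T=cal(n); uv=np.atleast_2d(uv).astype(float)
    d=np.c_[uv,np.ones(len(uv))]@np.linalg.inv(K).T@T[:3,:3].T; o=T[:3,3]
    return o+d*((z-o[2])/d[:,2])[:,None]
def cloud(n,d):
    K,T=cal(n); v,u=np.mgrid[:384,:512]
    p=np.stack([u,v,np.ones_like(u)],-1)@np.linalg.inv(K).T*d[...,None]
    return p@T[:3,:3].T+T[:3,3]
def proj(n,P):
    K,T=cal(n); q=(np.atleast_2d(P)-T[:3,3])@T[:3,:3]@K.T; return q[:,:2]/q[:,2:]
E
python3 - <<'E'
from h import *
t=np.load("top0.npz");s=np.load("side0.npz")
def crop(im,x0,y0,x1,y1,k=6): return cv2.resize(im[y0:y1,x0:x1],None,fx=k,fy=k,interpolation=cv2.INTER_CUBIC)
A=crop(t["im"],222,195,282,240);B=crop(t["im"],335,205,395,250);C=crop(s["im"],225,195,285,240);D=crop(s["im"],290,150,350,195)
cv2.imwrite("pics/crop1.png",np.vstack([np.hstack([A,B]),np.hstack([C,D])])[:,:,::-1])
for n,q in (("top",t),("side",s)):
    im,d=q["im"],q["d"]; P=cloud(n,d); hsv=cv2.cvtColor(im,cv2.COLOR_RGB2HSV)
    for nm,px in (("gold",(118,250) if n=="top" else (183,310)),("table",(200,250)if n=="top" else (250,270)),("rack",(250,216) if n=="top" else (252,218)),("silver",(359,232)if n=="top" else (321,177)),):
        u,v=px; print(n,nm,hsv[v,u],np.round(P[v,u],4))
    m=cv2.inRange(hsv,(10,170,90),(25,255,255)); 
    k,l,st,c=cv2.connectedComponentsWithStats(m)
    for i in range(1,k):
        if st[i,4]>60: 
            cn=np.argwhere(l==i)[:,::-1].astype(np.float32); print(n,"gold?",st[i],np.round(c[i],1),cv2.minAreaRect(cn))
# heights over patches
P=cloud("top",t["d"]);np.set_printoptions(linewidth=250)
print("silver z mm");print((P[214:248:2,344:380:2,2]*1000).round().astype(int))
print("gold z mm");print((P[230:270:3,98:138:3,2]*1000).round().astype(int))
E
```

```text
top gold [ 21 189 219] [0.532  0.2825 0.0251]
top table [ 60   3 147] [0.5249 0.1227 0.0017]
top rack [ 15   2 222] [0.5918 0.0171 0.0152]
top silver [ 20   3 221] [ 0.552  -0.2068  0.0065]
top gold? [245 110  11  12 103] [250.1 115.1] ((250.0, 115.5), (11.0, 10.0), 90.0)
top gold? [104 234  30  32 514] [118.8 249. ] ((118.79512786865234, 248.9561004638672), (31.409801483154297, 16.593856811523438), 57.094757080078125)
side gold [ 19 173 181] [0.5287 0.2894 0.0213]
side table [  0   6 126] [ 5.041e-01  1.232e-01 -2.000e-04]
side rack [  4  13 161] [0.5902 0.0193 0.0137]
side silver [174  13 102] [ 0.5461 -0.1929  0.0253]
side gold? [366  91  36  18 400] [383.9  99.6] ((383.8823547363281, 99.47059631347656), (34.92512893676758, 11.641709327697754), 14.03624439239502)
side gold? [420 135  45  23 415] [444.6 144.9] ((443.821533203125, 142.5906219482422), (45.5070915222168, 21.174592971801758), 21.447736740112305)
side gold? [166 300  34  18 428] [183.1 308.6] ((182.88919067382812, 308.53515625), (32.908103942871094, 13.46476936340332), 8.972626686096191)
silver z mm
[[ 3  1  1  2  0  0 
[... 1086 characters left out ...]
1   1   1  24  23  26   3  -1  -2  -2   2   0   1]
 [  1   0  24  27  25  26  27  23   3  -2   2   0   1  -2]
 [  2   2  24  25  25  26  25  25   4   0   1   1   1  -1]
 [  2   2  -1  26  28  26  27  27  26   4   1   1   4   3]
 [  1   3   2  23  27  27 740  26  22   5   5   1   1   2]
 [  1   2   1   3  27  24  24  28  29  23   6   1   0  -1]
 [  2   0   0   0   0  24  25  24  26  24  23   4   1   1]
 [  3   2   1  -1   0  22  24  26  25  27  25   4   4   3]
 [  1   1   0   1   0   1  26  27  25  24  24  20   0   2]
 [  0   2   1   3   2  -1  28  24  26  26   4  -1   1   0]
 [  2  -1   0   1   1   0   2  27  15   0   2   1   2   2]
 [ -1   1   3   1   2  -2   1   2   0   0   2   2   1   1]]
```

View pics/crop1.png

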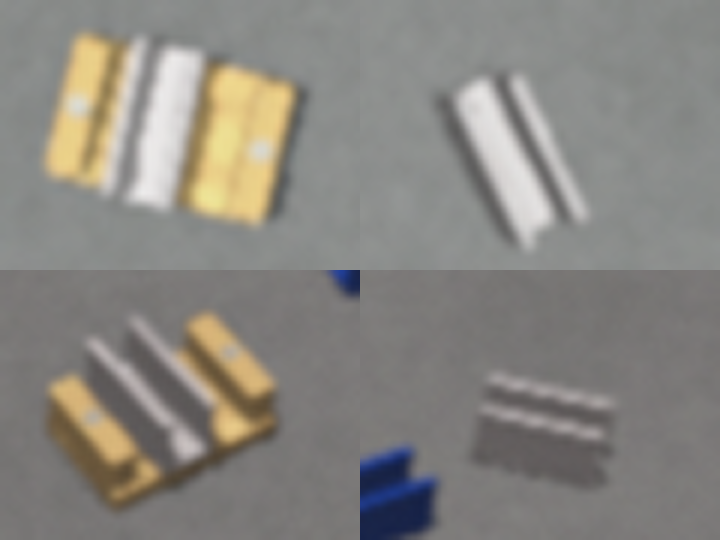

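The crop confirms the loose silver channel is legs up, with blue excluded. The rack's +y half (holding the channel) is image-left, which is world +y. Next: accurate poses, plus a gold crop to see which side is open.

```bash
cat >> h.py <<'E'
def measure(n,im,d,lo,hi,zp,near,r=0.06,kind=None):
    """points of surfaces with height in (lo,hi), recast on plane zp; kind 'wood'/'metal'/None"""
    P=cloud(n,d); hsv=cv2.cvtColor(im,cv2.COLOR_RGB2HSV)
    m=(P[...,2]>lo)&(P[...,2]<hi)&(np.hypot(P[...,0]-near[0],P[...,1]-near[1])<r)&(d>0)
    if kind=="wood": m&=(hsv[...,1]>75)
    if kind=="metal": m&=(hsv[...,1]<60)
    v,u=np.nonzero(m); return ray(n,np.c_[u,v],zp)[:,:2],m
def rect(p):
    (c,s,a)=cv2.minAreaRect((p*1000).astype(np.float32)); 
    if s[0]<s[1]: s=s[::-1];a+=90
    return np.round(c,1),np.round(s,1),round((a+90)%180-90,1)
def split(p,k=2):
    _,l,_=cv2.kmeans((p*1000).astype(np.float32),k,None,(3,50,.01),10,cv2.KMEANS_PP_CENTERS); return [p[l.ravel()==i] for i in range(k)]
E
cat > m1.py <<'E'
from h import *
import sys
t={n:np.load(f"{n}{sys.argv[1]}.npz") for n in("top","side")}
for n,q in t.items():
    im,d=q["im"],q["d"]
    for nm,lo,hi,zp,c,r,k in (("rackfences",.024,.033,.028,(.59,.015),.05,"wood"),("silver",.026,.035,.030,(.55,-.2),.05,"metal"),("rackch",.034,.045,.040,(.59,.018),.04,"metal"),("gold",.019,.031,.024,(.532,.285),.06,None)):
        p,m=measure(n,im,d,lo,hi,zp,c,r,k)
        if len(p)<8: print(n,nm,len(p)); continue
        print(n,nm,len(p),rect(p))
        if nm!="gold":
            # split by long gap: line direction from PCA of clusters
            ang=rect(p)[2]
            for s in sorted(split(p),key=lambda s:s[:,1].mean()):
                print("    ",len(s),(s.mean(0)*1000).round(1),rect(s))
E
python3 m1.py 0; python3 - <<'E'
from h import *
t=np.load("top0.npz")["im"];s=np.load("side0.npz")["im"]
f=lambda im,x,y:cv2.resize(im[y:y+50,x:x+50],None,fx=8,fy=8,interpolation=cv2.INTER_CUBIC)
cv2.imwrite("pics/gold.png",np.hstack([f(t,94,224),f(s,158,284)])[:,:,::-1])
E
```

```text
top rackfences 231 (array([591.1,  18. ]), array([74.2, 45.2]), 74.7)
     119 [582.9 -12. ] (array([582.9, -12.1]), array([45.1, 11.7]), -15.8)
     112 [599.7  48. ] (array([599.4,  48.3]), array([45.2, 11.2]), -15.5)
top silver 145 (array([ 553.4, -203.7]), array([53.4, 24.9]), 23.0)
     71 [ 540.8 -210.2] (array([ 540.9, -209.1]), array([26.5, 24.3]), 24.1)
     74 [ 565.3 -198.2] (array([ 565.2, -198.6]), array([27.4, 24.5]), 21.9)
top rackch 121 (array([592.2,  23.5]), array([53. , 23.7]), -14.4)
     59 [605.4  19.7] (array([604.9,  20.3]), array([26.3, 23.3]), -13.0)
     62 [579.1  26.8] (array([579.3,  26.8]), array([26.2, 23.7]), -14.2)
top gold 506 (array([532.4, 285.5]), array([66. , 30.7]), 32.3)
side rackfences 144 (array([587.7,  21.4]), array([75.3, 49. ]), 74.0)
     71 [580.   -7.8] (array([575.9,  -4.3]), array([55.5, 26.5]), -39.2)
     73 [595.8  51.9] (array([597.3,  51.7]), array([47.5, 12.6]), -14.4)
side silver 70 (array([ 552.2, -200.5]), array([52.7, 26.2]), 23.7)
     36 [ 540.5 -206.1] (array([ 539.8, -206.1]), array([26.1, 25.8]), 25.5)
     34 [ 564.9 -193.4] (array([ 564.9, -194.9]), array([25.9, 25.5]), -64.5)
side rackch 92 (array([590. ,  26.7]), array([54.6, 25.9]), -12.0)
     46 [603.7  22.5] (array([603.5,  23.8]), array([27. , 25.9]), -12.0)
     46 [578.4  31.2] (array([577.5,  30. ]), array([28.3, 23.8]), -11.2)
side gold 504 (array([530. , 287.5]), array([65.9, 31.7]), 32.3)
```

View pics/gold.png

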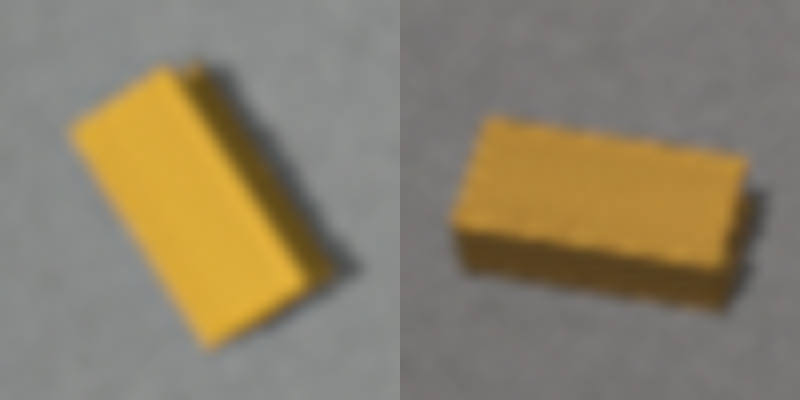

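```bash
cat >> h.py <<'E'
from scipy.spatial.transform import Rotation as Ro
UP=np.array([0,0,1.])
def rpy(M): return Ro.from_matrix(M).as_euler("xyz")
def tool(yt,b=UP):
    """tool matrix: jaw axis yt, body direction b (tool x = -b)"""
    x=-np.asarray(b)/np.linalg.norm(b); y=np.asarray(yt); return np.c_[x,y,np.cross(x,y)]
def d2(deg): a=np.radians(deg); return np.array([np.cos(a),np.sin(a),0])
def goldR(w,wplace_up_e,alpha,g,s):
    G0=np.c_[g,w,np.cross(g,w)]; e=wplace_up_e; G1=np.c_[e,UP,np.cross(e,UP)]
    T0=tool(s*g,UP*np.cos(alpha)+w*np.sin(alpha)); return T0,G1@G0.T@T0
E
python3 - <<'E'
from h import *
for n in("top","side"):
    q=np.load(n+"0.npz");im,d=q["im"],q["d"];P=cloud(n,d);hsv=cv2.cvtColor(im,cv2.COLOR_RGB2HSV)
    c=np.array([.5324,.2855] if n=="top" else [.530,.2875]); l=d2(122.3)[:2]
    y=(P[...,:2]-c)@l*1000; x=(P[...,:2]-c)@d2(32.3)[:2]*1000
    m=(hsv[...,1]>100)&(abs(x)<26)&(abs(y)<30)&(P[...,2]<.021)&(P[...,2]>.0)
    o=np.argsort(y[m]); print(n,m.sum(),"y,z:",[(round(a),round(b*1000)) for a,b in zip(y[m][o],P[...,2][m][o])][::max(1,m.sum()//30)])
ex=d2(-15.4)
for lab,w in(("webleft",d2(122.3)),("webright",-d2(122.3))):
  for al in(30,40,45):
    for s in(1,-1):
      for e in(ex,-ex):
        g=d2(32.3); T0,T1=goldR(w,e,np.radians(al),g,s)
        p0=np.array([.531,.2865,.012]); p1=np.array([.590,.0197,.0295])
        k=[inverse_kinematics(p-T[:,0]*h+T[:,0]*.012,rpy(T)) for p,T in((p0,T0),(p1,T1)) for h in(0,.06)]
        print(lab,al,s,e is ex,[None if q is None else np.round(q,2).tolist() for q in k][::2],[q is not None for q in k])
# rack channel approach
for s in(1,-1): print(s,inverse_kinematics([.591,.025,.012],rpy(tool(s*ex))))
E
```

```text
top 94 y,z: [(-15, 6), (-15, 2), (-15, 3), (-15, 6), (-14, 4), (-14, 4), (-14, 1), (-14, 4), (-14, 5), (-14, 0), (-14, 7), (-13, 1), (-13, 5), (-13, 7), (-13, 5), (-12, 6), (-12, 3), (-12, 6), (-12, 4), (-11, 6), (-11, 4), (-11, 7), (-11, 3), (-11, 7), (-10, 7), (-10, 3), (-10, 7), (-10, 6), (-10, 6), (-9, 4), (-9, 5), (-8, 3)]
side 167 y,z: [(-17, 19), (-13, 21), (-9, 20), (-7, 21), (-4, 21), (-1, 20), (2, 21), (4, 20), (10, 20), (11, 21), (12, 18), (12, 4), (12, 9), (12, 5), (12, 20), (12, 20), (12, 17), (12, 7), (12, 18), (12, 17), (13, 17), (13, 8), (13, 5), (13, 19), (13, 15), (13, 20), (13, 8), (13, 13), (13, 15), (13, 18), (13, 11), (13, 12), (13, 15), (14, 6)]
webleft 30 1 True [[0.63, 0.53, 1.7, -0.62, 1.04, 0.42], [-0.59, 0.65, 1.78, 1.0, 1.37, -0.88]] [True, True, True, True]
webleft 30 1 False [[0.63, 0.53, 1.7, -0.62, 1.04, 0.42], [0.3, 0.89, 1.34, -0.82, 1.63, -2.3]] [True, True, True, True]
webleft 30 -1 True [None, [-0.59, 0.65, 1.78, 1.0, 1.37, 2.26]] [False, False, True, True]
webleft 30 -1 False [None, [0.3, 0.89, 1.34, -0.82, 1.63, 0.84]] [False, False, True, True
[... 1983 characters left out ...]
.02, 0.7, 1.56, 0.66, 1.4, -0.83], [0.24, 0.73, 1.46, -0.67, 1.44, 0.77]] [True, True, True, True]
webright 45 1 False [[0.02, 0.7, 1.56, 0.66, 1.4, -0.83], [-0.5, 0.5, 1.82, 0.83, 1.19, 2.43]] [True, True, True, True]
webright 45 -1 True [[0.02, 0.7, 1.56, 0.66, 1.4, 2.31], [0.24, 0.73, 1.46, -0.67, 1.44, -2.37]] [True, True, True, True]
webright 45 -1 False [[0.02, 0.7, 1.56, 0.66, 1.4, 2.31], [-0.5, 0.5, 1.82, 0.83, 1.19, -0.71]] [True, True, True, True]
1 [-9.09942640e-02  3.93784609e-01  1.76007606e+00 -4.44089210e-16
  9.87731985e-01  1.77786441e-01]
-1 None<sys>:0: UserWarning: Gimbal lock detected. Setting third angle to zero since it is not possible to uniquely determine all angles.
```

Web is on the +y side of the gold: the side camera sees a full vertical wall there, and the top camera sees the lower leg's inside (z≈4.5 mm) on the other side. Now the rack channel.

```bash
cat >> h.py <<'E'
import warnings; warnings.filterwarnings("ignore")
PSI=-15.4; EX=d2(PSI); EY=d2(PSI+90); RD=tool(EX)
def V(p,z): return np.array([p[0],p[1],z])
def snap(k):
    for n in("top","side"):
        im,d=get_image(n); np.savez(f"{n}{k}.npz",im=im,d=d)
def st(l=""):
    o=observe(); print(l,"t",round(o["time_s"],2),"tcp",np.round(o["eef_pos"]*1000 if hasattr(o["eef_pos"],"shape") else np.array(o["eef_pos"])*1000,1),"F",np.round(o["ft_force"],1),"open",round(o["opening"]*1000,1))
E
python3 - <<'E'
from h import *
p=np.array([.5911,.0251])
gripper_to(.085,20)
movep(V(p,.09),rpy(RD)); st("above")
print(move_l(V(p,.012),feed=.12,max_force=8)); st("down")
gripper_to(.03,20); st("grip")
r=move_l(V(p,.012)+EY*.013,feed=.03,max_force=6); st(f"slid {r}")
q=np.array(observe()["eef_pos"]); print("slide mm",(q[:2]-p)@EY[:2]*1000)
snap(1)
E
python3 m1.py 1
```

```text
above t 2.89 tcp [591.4  24.2  90.2] F [0.3 0.2 0.3] open 84.8
False
down t 3.69 tcp [591.7  25.   12.6] F [-0.4  0.2  0.6] open 85.4
grip t 4.09 tcp [592.1  25.   13.2] F [-0.8 -0.3  6.1] open 53.4
slid True t 4.46 tcp [594.3  32.4  13.2] F [ 0.3 -1.6  3.9] open 53.7
slide mm 7.874982109189204
top rackfences 4
top silver 143 (array([ 553.4, -203.7]), array([53.4, 24.9]), 23.0)
     72 [ 540.9 -209.7] (array([ 540.9, -209.1]), array([26.5, 24.3]), 24.1)
     71 [ 565.7 -198.2] (array([ 565.6, -198.5]), array([26.6, 24.5]), 21.9)
top rackch 0
top gold 511 (array([532.4, 285.5]), array([66. , 30.7]), 32.3)
side rackfences 82 (array([578.1,  33. ]), array([82.7, 42. ]), 42.4)
     5 [559.    1.8] (array([556.6,  13.2]), array([46.,  5.]), -79.3)
     77 [596.9  51.1] (array([597.6,  50.8]), array([46.3, 13.1]), -15.7)
side silver 66 (array([ 552.4, -200.9]), array([53. , 25.6]), 24.6)
     32 [ 540.4 -207.6] (array([ 539.9, -206.4]), array([26.1, 25.1]), 25.5)
     34 [ 565.5 -194.5] (array([ 564.8, -195.3]), array([26.1, 25.2]), 25.7)
side rackch 78 (array([599.4,  42.4]), array([65.6, 22.1]), -35.1)
     49 [616.6  31.5] (array([614.9,  31.8]), array([31.1, 20.7]), -47.2)
     29 [583.6  47. ] (array([583.9,  47.3]), array([35.7,  5.4]), -11.1)
side gold 503 (array([529.9, 287.8]), array([65.8, 32.2]), 32.1)
```

```bash
python3 - <<'E'
from h import *
q=np.array(observe()["eef_pos"])[:2]
gripper_to(.085); move_l(V(q,.09),feed=.25)
movep(V([.5528,-.2022],.09),rpy(tool(d2(23.5)))); st("over silver")
snap(2)
E
python3 m1.py 2 | grep -v "  silver"
```

```text
over silver t 6.46 tcp [ 552.1 -201.3   88.7] F [-0.1  0.2  0.4] open 85.5
top rackfences 211 (array([590.9,  18. ]), array([74.2, 45.7]), 74.7)
     118 [583. -12.] (array([582.9, -12.1]), array([45.1, 11.7]), -15.8)
     93 [599.5  48.8] (array([599.3,  49. ]), array([45.6, 10.1]), -14.5)
top silver 143 (array([ 553.4, -203.7]), array([53.4, 24.9]), 22.9)
     70 [ 540.5 -209.5] (array([ 540.5, -209.3]), array([25.6, 24.3]), 24.1)
     73 [ 565.1 -198.7] (array([ 565.2, -198.6]), array([27.4, 24.5]), 21.9)
top rackch 125 (array([592.7,  31.4]), array([53. , 23.5]), -15.7)
     63 [605.6  27.7] (array([605.8,  27.8]), array([24.8, 24.4]), -13.0)
     62 [580.5  34.5] (array([580.1,  35. ]), array([26.7, 23.4]), -15.7)
top gold 508 (array([532.4, 285.5]), array([66. , 30.7]), 32.3)
side rackfences 143 (array([587.7,  21.5]), array([75. , 49.3]), 74.2)
     67 [580.   -8.1] (array([575.9,  -3.4]), array([55.8, 29.4]), -44.1)
     76 [596.9  50.6] (array([590.3,  48.8]), array([59.1, 29. ]), 11.3)
side silver 72 (array([ 551.7, -200.3]), array([53.4, 26.9]), 23.7)
     41 [ 540.6 -205.9] (array([ 540. , -205.4]), array([27.4, 27.3]), 21.4)
     31 [ 566.1 -195.9] (array([ 565.5, -195.3]), array([25.6, 23.3]), -68.6)
side rackch 89 (array([590.2,  35.4]), array([55. , 25.3]), -17.3)
     44 [603.4  30.6] (array([603.8,  31.1]), array([26.7, 24.7]), -17.7)
     45 [577.8  40.1] (array([577.3,  39.5]), array([28.2, 25.2]), -17.7)
side gold 501 (array([530. , 287.6]), array([65.8, 31.9]), 32.1)
```

```bash
python3 - <<'E'
from h import *
print(np.round([np.array(observe()["eef_pos"])*1000 for _ in range(4)],1))
hold(.1);print(np.round([np.array(observe()["eef_pos"])*1000 for _ in range(3)],1))
# recentre the rack channel 1.5 mm along +x of the rack
p=np.array([.5911,.0251])+EX[:2]*.0015+EY[:2]*.0068
movep(V(p,.09),rpy(RD)); print(move_l(V(p,.012),feed=.12,max_force=8))
gripper_to(.03,20); st("grip")
print(move_l(V(p,.012)+EY*.006,feed=.03,max_force=6)); st("slid")
hold(.1); E=np.array(observe()["eef_pos"])[:2]; print("slide",(E-p)@EY[:2]*1000)
gripper_to(.085); move_l(V(E,.09),feed=.25)
s=np.array([.5528,-.2022])+EX[:2]*.0014
movep(V(s,.09),rpy(tool(d2(23.5)))); snap(3)
E
python3 m1.py 3 | grep -A2 -E "rack|silver"
```

```text
[[ 552.7 -200.9   89.3]
 [ 552.7 -200.9   89.3]
 [ 552.7 -200.9   89.3]
 [ 552.7 -200.9   89.3]]
[[ 553.  -201.    89.7]
 [ 553.  -201.    89.7]
 [ 553.  -201.    89.7]]
False
grip t 8.87 tcp [595.2  31.3  13.1] F [-2.   0.3  6.6] open 53.9
True
slid t 9.07 tcp [595.3  31.2  13.2] F [-1.3 -1.8  4.2] open 53.4
slide 0.22707919742292396
top rackfences 213 (array([590.9,  18. ]), array([74.2, 45.7]), 74.7)
     119 [582.9 -12. ] (array([582.9, -12.1]), array([45.1, 11.7]), -15.8)
     94 [599.3  48.9] (array([599.3,  49. ]), array([45.6, 10.1]), -14.5)
top silver 143 (array([ 553.5, -203.8]), array([53.4, 24.7]), 23.0)
     72 [ 540.7 -209.2] (array([ 540.8, -209.1]), array([26.4, 24.3]), 24.1)
     71 [ 565.4 -198.8] (array([ 565.6, -198.6]), array([26.6, 24.2]), 21.9)
top rackch 127 (array([593.9,  31.1]), array([53.4, 23.5]), -15.6)
     61 [606.5  26.9] (array([607. ,  27.4]), array([26.3, 23.5]), -15.7)
     66 [581.1  35. ] (array([581. ,  34.7]), array([26.7, 23.4]), -15.7)
--
side rackfences 144 (array([588.9,  21.3]), array([75.3, 46.8]), 74.2)
     68 [579.6  -7.4] (array([575. ,  -3.6]), array([56. , 28.6]), -46.5)
     76 [597.2  50.8] (array([597.6,  50.8]), array([46.2, 13.6]), -14.9)
side silver 67 (array([ 551.8, -199.9]), array([51.3, 27.7]), 23.7)
     34 [ 540.2 -206. ] (array([ 539.4, -205.6]), array([26.8, 25.5]), -62.5)
     33 [ 564.9 -195.2] (array([ 564.2, -195. ]), array([25.8, 24.6]), -66.3)
side rackch 89 (array([592. ,  34.9]), array([53.7, 25.2]), -16.6)
     46 [604.3  31.9] (array([604.8,  31.1]), array([26.5, 25. ]), -18.4)
     43 [578.7  39.4] (array([578.4,  38.4]), array([25.7, 24.1]), -16.9)
```

```bash
python3 - <<'E'
from h import *
s=np.array([.5528,-.2022])+EX[:2]*.0018
move_l(V(s,.09),feed=.1); print(move_l(V(s,.006),feed=.12,max_force=8)); st("down")
gripper_to(.03,30); st("grip")
move_l(V(s,.10),feed=.2); st("lift")
c=np.array([.5901,.0197])+EX[:2]*.0018-EY[:2]*.0126
movep(V(c,.10),rpy(RD)); hold(.2); st("over rack"); snap(4)
move_l(V(c,.05),feed=.15); hold(.1)
r=move_l(V(c,.011),feed=.03,max_force=5); st(f"landed {r}")
E
python3 - <<'E'
import cv2,numpy as np
a=np.load("side4.npz")["im"]
import sys
cv2.imwrite("pics/s4.png",cv2.resize(a[120:260,180:360],None,fx=3,fy=3,interpolation=cv2.INTER_CUBIC)[:,:,::-1])
E
```

```text
False
down t 12.28 tcp [ 555.2 -203.     6.7] F [-0.2  0.1 -0.3] open 85.3
grip t 12.68 tcp [ 555.4 -203.1    7.2] F [-1.2  0.1  5.9] open 53.1
lift t 13.29 tcp [ 553.9 -202.4   99.1] F [-0.2 -0.8 -0.7] open 53.1
over rack t 14.47 tcp [588.4   5.9  99.8] F [-0.1 -0.2 -0.1] open 52.9
landed True t 16.15 tcp [588.2   7.1  17.2] F [-2.2  0.1  6.3] open 53.1
```

Landed exactly 10 mm above the grip height, so it is on the rack floor. Next: push it to the -y fence, release and look.

```bash
python3 - <<'E'
from h import *
c=np.array([.5901,.0197])+EX[:2]*.0018-EY[:2]*.0126
a=np.array(observe()["eef_pos"])[:2]
move_l(V(c,.0165),feed=.02)
print(move_l(V(c-EY[:2]*.004,.0165),feed=.02,max_force=6)); st("pushed")
e=np.array(observe()["eef_pos"])[:2]; print("moved",(e-a)@EY[:2]*1000)
gripper_to(.085); move_l(V(e,.10),feed=.25)
movep(V([.50,.24],.16),rpy(tool(d2(32.3)))); st("away"); snap(5)
t=np.load("top5.npz");s=np.load("side5.npz")
f=lambda im,x,y:cv2.resize(im[y:y+45,x:x+60],None,fx=6,fy=6,interpolation=cv2.INTER_CUBIC)
cv2.imwrite("pics/c5.png",np.hstack([f(t["im"],222,195),f(s["im"],222,195)])[:,:,::-1])
E
sed -i 's/near,r=0.06/near,r=0.06/' h.py; python3 - <<'E'
import sys; sys.path.insert(0,".")
from h import *
rc={"top":np.array([591.15,18.1]),"side":np.array([588.0,21.4])}
for n in rc:
    q=np.load(f"{n}5.npz"); p,m=measure(n,q["im"],q["d"],.035,.045,.040,(.59,.019),.045,"metal")
    l=(p*1000-rc[n])@np.c_[EX[:2],EY[:2]]
    print(n,len(l),np.histogram(l[:,1],np.arange(-30,31,2)))
    for a,b in((-30,0),(0,30)):
        k=l[(l[:,1]>a)&(l[:,1]<b)]; print(rect(k/1000),np.percentile(k[:,0],[1,99]).round(1))
E
```

```text
True
pushed t 16.61 tcp [588.7   6.2  17.3] F [0.4 2.6 3.7] open 52.9
moved -0.7695906426784556
away t 18.52 tcp [500.  239.1 159. ] F [-0.3 -1.3  0.1] open 85.1
top 241 (array([ 0,  0, 17, 26, 15,  0,  0,  0,  0,  0,  0,  0, 25, 27,  9,  8, 28,
       27,  0,  0,  0,  0,  0,  0,  0, 11, 29, 19,  0,  0]), array([-30, -28, -26, -24, -22, -20, -18, -16, -14, -12, -10,  -8,  -6,
        -4,  -2,   0,   2,   4,   6,   8,  10,  12,  14,  16,  18,  20,
        22,  24,  26,  28,  30]))
(array([ -0.6, -13.3]), array([53. , 23.7]), 0.5) [-26.6  24.7]
(array([-0.8, 13.2]), array([53.4, 23.5]), -0.2) [-26.9  25.4]
side 150 (array([ 0,  0, 13, 16, 14,  3,  0,  0,  0,  0,  0,  4, 15, 16,  9,  8, 16,
       13,  4,  0,  0,  0,  0,  0,  0,  6,  7,  6,  0,  0]), array([-30, -28, -26, -24, -22, -20, -18, -16, -14, -12, -10,  -8,  -6,
        -4,  -2,   0,   2,   4,   6,   8,  10,  12,  14,  16,  18,  20,
        22,  24,  26,  28,  30]))
(array([ -0.3, -13.3]), array([56.1, 25. ]), 0.4) [-26.2  27.3]
(array([ 0.7, 12.1]), array([54.7, 24. ]), 3.6) [-25.3  26.7]
```

View pics/c5.png

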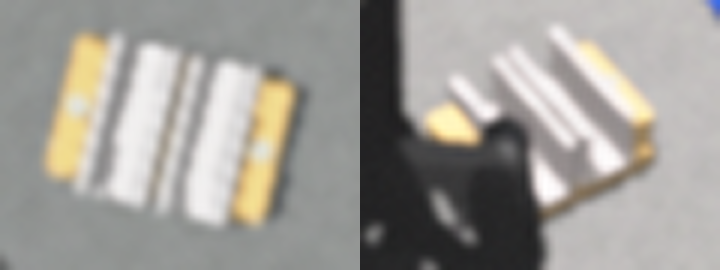

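Both silver channels now sit parallel against their fences, legs up, at y ±13.3, square and within about 0.7 mm of centre, with a small gap between the neighbouring legs. Next: pick the gold with the tool tilted 35° toward its web side.

```bash
cat >> h.py <<'E'
AL=np.radians(35); GW=d2(122.3); GG=d2(32.3); T0,T1=goldR(GW,EX,AL,GG,1); TT=.0079
E
python3 - <<'E'
from h import *
import json
O=np.array([.5312,.2865,.012])+EX*.0018
tcp=O+T0[:,0]*TT; print("tcp",tcp)
for k in(.08,.0): assert inverse_kinematics(tcp-T0[:,0]*k,rpy(T0)) is not None
movep(tcp-T0[:,0]*.08,rpy(T0)); hold(.1); st("pre")
print(move_l(tcp,feed=.1,max_force=8)); hold(.1); st("at")
gripper_to(.04,60); hold(.1); st("grip")
o=observe(); M=Ro.from_euler("xyz",o["tcp_rot"]).as_matrix(); p=np.array(o["eef_pos"])
print("tilt err deg",np.degrees(Ro.from_matrix(M.T@T0).as_rotvec()).round(2))
np.save("grip.npy",np.r_[p])
move_l(tcp+UP*.13,feed=.2); st("lift"); snap(6)
a=np.load("top6.npz")["im"];b=np.load("side6.npz")["im"]
cv2.imwrite("pics/g6.png",np.hstack([cv2.resize(a[180:300,50:200],None,fx=2.6,fy=2.6),cv2.resize(b[200:320,110:260],None,fx=2.6,fy=2.6)])[:,:,::-1])
E
```

```text
tcp [0.53535666 0.2821919  0.0055287 ]
pre t 19.46 tcp [512.5 319.6  72.6] F [0.3 0.4 0.9] open 84.9
False
at t 20.51 tcp [535.7 283.    6.3] F [-0.5  0.7  1.4] open 84.8
grip t 20.93 tcp [536.  283.1   6.6] F [-1.8  2.8  6.1] open 64.4
tilt err deg [-0.03  0.   -0.11]
lift t 21.73 tcp [534.4 281.6 133.8] F [-0.6 -0.3 -2.2] open 64.5
```

View pics/g6.png

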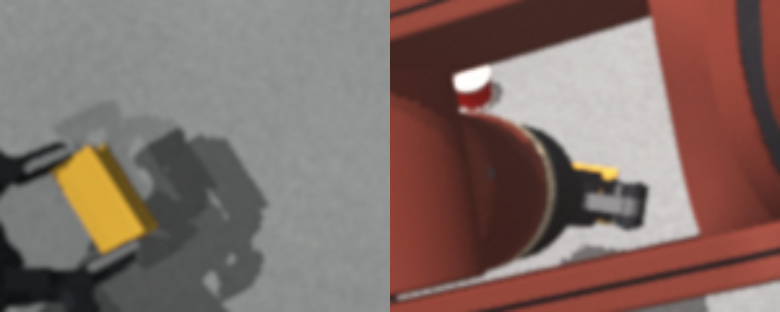

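```bash
cat > place.py <<'E'
from h import *
O=np.array([.5312,.2865,.012])+EX*.0018
p=np.load("grip.npy"); r=T0.T@(O-p); r[1]=0; print("r mm",r*1000)
TG=np.array([.5901,.0197,.0295])+EX*.0018
def tcp(dx=0,dy=0,dz=0): return TG+EX*dx+EY*dy+UP*dz-T1@r
E
python3 - <<'E'
from place import *
for h in(.1,.045,0): assert inverse_kinematics(tcp(dz=h),rpy(T1)) is not None
movep(tcp(dz=.12),rpy(T1)); st("hi"); move_l(tcp(dz=.045),feed=.15); hold(.3); st("hover"); print("cmd",tcp(dz=.045)*1000)
snap(7)
a=np.load("top7.npz");b=np.load("side7.npz")
cv2.imwrite("pics/h7.png",np.hstack([cv2.resize(a["im"][170:250,210:310],None,fx=4,fy=4),cv2.resize(b["im"][150:230,210:310],None,fx=4,fy=4)])[:,:,::-1])
rc={"top":np.array([591.15,18.1]),"side":np.array([588.0,21.4])}
for n,q in(("top",a),("side",b)):
    P=cloud(n,q["d"]);hsv=cv2.cvtColor(q["im"],cv2.COLOR_RGB2HSV)
    m=(hsv[...,1]>130)&(hsv[...,0]>10)&(hsv[...,0]<30)&(np.hypot(P[...,0]-.59,P[...,1]-.02)<.06)&(P[...,2]>.075)
    z=np.median(P[...,2][m]); v,u=np.nonzero(m); l=(ray(n,np.c_[u,v],.0895)[:,:2]*1000-rc[n])@np.c_[EX[:2],EY[:2]]
    print(n,m.sum(),"z",z,rect(l/1000),np.percentile(l,[1,99],axis=0).round(1).tolist())
    # tilt about rack x: plane fit
    X=P[m]-P[m].mean(0); L=np.c_[X@EX,X@EY,np.ones(len(X))]; k=np.linalg.lstsq(L,X[:,2],rcond=None)[0]; print("slopes deg",np.degrees(k[:2]).round(1))
E
```

```text
r mm [-6.72871662  0.         -0.2704774 ]
hi t 23.22 tcp [592.6  25.5 144.7] F [-0.   0.8 -1.3] open 64.2
hover t 24.17 tcp [593.8  24.1  71.3] F [-0.6 -0.3 -0.5] open 64.1
cmd [593.25787685  24.38637126  70.41900459]
top 448 z 0.09032766555426075 (array([ 116.5, -216.1]), array([498.8, 216.7]), -79.7) [[-30.8, -11.0], [32.7, 11.7]]
slopes deg [   1.  -124.3]
side 283 z 0.08713640145959667 (array([-0.9,  3.7]), array([75.6, 30.9]), -3.6) [[-34.6, -12.0], [34.2, 18.7]]
slopes deg [  0.  -11.7]
```

View pics/h7.png

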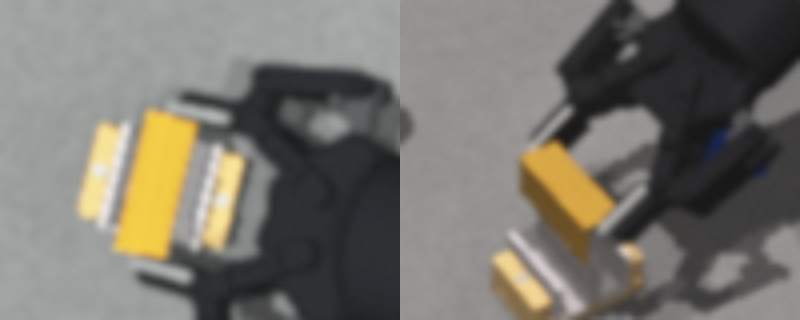

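The gold hovers back-up, along the rack and straddling the middle. Its back centre measures about +0.9 mm in x and +0.3 mm in y, so I'll correct that and descend with a force guard.

```bash
python3 - <<'E'
from place import *
q=np.load("top7.npz");P=cloud("top",q["d"]);hsv=cv2.cvtColor(q["im"],cv2.COLOR_RGB2HSV)
m=(hsv[...,1]>130)&(hsv[...,0]>10)&(hsv[...,0]<30)&(np.hypot(P[...,0]-.59,P[...,1]-.02)<.05)&(abs(P[...,2]-.09)<.007)
X=P[m]-P[m].mean(0); k=np.linalg.lstsq(np.c_[X@EX,X@EY,np.ones(len(X))],X[:,2],rcond=None)[0]; print("slopes deg",np.degrees(k[:2]).round(2))
if abs(np.degrees(k[1]))>6: raise SystemExit
D=dict(dx=-.001,dy=-.0003)
move_l(tcp(**D,dz=.036),feed=.05); hold(.1)
r_=move_l(tcp(**D,dz=-.004),feed=.03,max_force=6); st(f"down {r_}")
print("height over home mm",(np.array(observe()["eef_pos"])[2]-tcp(**D)[2])*1000); snap(8)
E
```

```text
r mm [-6.72871662  0.         -0.2704774 ]
slopes deg [-0.1   0.14]
down True t 25.77 tcp [592.1  24.6  26.5] F [-0.6 -0.7  4.9] open 64.1
height over home mm 1.0822473727114812
```

```bash
python3 - <<'E'
from place import *
D=dict(dx=-.001,dy=-.0003)
print(move_l(tcp(**D,dz=-.004),feed=.02,max_force=10)); st("pressed")
print("h",(np.array(observe()["eef_pos"])[2]-tcp(**D)[2])*1000)
e=np.array(observe()["eef_pos"]); gripper_to(.085); st("open")
move_l(e-T1[:,0]*.09,feed=.15); st("back")
set_joints([-1.337,.22,1.526,0,1.395,-.126]); hold(.2); st("home"); snap(9)
a=np.load("top9.npz");b=np.load("side9.npz")
f=lambda im,x,y:cv2.resize(im[y:y+45,x:x+60],None,fx=6,fy=6,interpolation=cv2.INTER_CUBIC)
cv2.imwrite("pics/f9.png",np.hstack([f(a["im"],222,195),f(b["im"],222,190)])[:,:,::-1])
rc={"top":np.array([591.15,18.1]),"side":np.array([588.0,21.4])}
for n,q in(("top",a),("side",b)):
    P=cloud(n,q["d"]);hsv=cv2.cvtColor(q["im"],cv2.COLOR_RGB2HSV)
    m=(hsv[...,1]>130)&(hsv[...,0]>10)&(hsv[...,0]<30)&(np.hypot(P[...,0]-.59,P[...,1]-.02)<.05)&(P[...,2]>.039)&(P[...,2]<.052)
    X=P[m]-P[m].mean(0); k=np.linalg.lstsq(np.c_[X@EX,X@EY,np.ones(len(X))],X[:,2],rcond=None)[0]
    v,u=np.nonzero(m); l=(ray(n,np.c_[u,v],.0445)[:,:2]*1000-rc[n])@np.c_[EX[:2],EY[:2]]
    print(n,m.sum(),"z",np.median(P[...,2][m]).round(4),rect(l/1000),np.percentile(l,[1,99],axis=0).round(1).tolist(),"slopes",np.degrees(k[:2]).round(2))
    p,m=measure(n,q["im"],q["d"],.035,.045,.040,(.59,.019),.045,"metal"); l=(p*1000-rc[n])@np.c_[EX[:2],EY[:2]]
    for c in(l[l[:,1]<-16],l[l[:,1]>16]):
        if len(c)>8: print("  outer leg",len(c),rect(c/1000))
E
```

```text
r mm [-6.72871662  0.         -0.2704774 ]
True
pressed t 26.07 tcp [592.2  24.8  26.5] F [-0.7 -0.9  4.2] open 64.4
h 1.1050106046470582
open t 26.43 tcp [591.9  25.   25.9] F [-0.7 -0.   0.1] open 85.1
back t 27.18 tcp [572.4 -46.   77.8] F [ 0.3  0.6 -0. ] open 85.3
home t 29.69 tcp [ 220.6 -584.7  231.4] F [ 0.1 -0.5 -0.1] open 85.3
top 367 z 0.0456 (array([-1.1, -0.8]), array([64.1, 22.8]), 1.3) [[-32.3, -11.5], [30.5, 10.1]] slopes [0.09 0.03]
  outer leg 59 (array([ -0.8, -23. ]), array([51. ,  4.3]), 0.6)
  outer leg 61 (array([-1. , 23.1]), array([53. ,  4.3]), 0.5)
side 239 z 0.0427 (array([-0.5,  0.7]), array([66.9, 25.3]), -0.2) [[-32.8, -11.4], [32.4, 13.3]] slopes [-0.07 -2.17]
  outer leg 41 (array([  1.1, -22.6]), array([53.5,  5.4]), -0.4)
  outer leg 43 (array([ 0.5, 23.4]), array([53.7,  5.9]), 0.1)
```

View pics/f9.png

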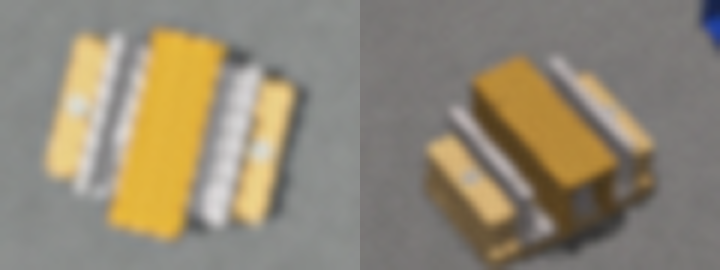

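```bash
python3 -c "
from h import *
job_done(); st('done')"
```

```text
the job is handed in; nothing more can be done
the job is handed in; nothing more can be done
```

The packing job is done and handed in, with about 30 s of the 64 s used on the robot clock.

- **Rack channel:** I slid it against the +y fence, then regripped it once to re-centre it by 1.5 mm along the rack.
- **Loose silver channel:** I set it legs up on the rack floor and pushed it against the -y fence.
- **Gold channel:** I picked it up by its ends with the tool tilted, turned it legs down and nested it over the two neighbouring legs. I then let go and moved the arm clear.

**Last checks**
- **Gold height:** its back read 45.6 mm in the top view and 42.7 mm in the side view, against 44.5 mm when fully home. The top camera reads the table about 1 mm high. The top view shows the gold level to 0.1°, and the arm's stop height on landing also agreed with it being home.
- **Silver channels:** before nesting, the top view put them at y of about -13.3 and +13.2 mm. Afterwards their outer legs were still at about ±23 mm and square to within 0.6°.
- **Centring:** everything is within about 1 mm of centre along the rack.
- **Disagreements:** the two cameras differ by 1 to 3 mm, about what the calibration error allows. The side view's fit of the gold's back gave a 2° slope, which the top view does not show.
- **Not re-measured:** I did not check the glue bottle and spools again at the end. The arm was never sent near them.

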